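# Set the length stop and hold its hidden clamp bolt for tightening

### The job

Take the length stop by its tab, slide it along the slotted rail until its yellow pointer is on the red paint mark, and let go of it. Then reach down into the channel behind the slotted flange, grip the hidden bolt head firmly across two opposite flats and keep holding it so that it cannot turn while the nut on the front is tightened; the pointer must still be on the mark. Finish while holding the bolt head, and leave the spanner, parts bin, spray can and cordless driver where they are.

Things in the scene. Friction and masses are not known exactly. Their poses are not given: they have to be found in the camera images.
- rail: Blue steel channel 380 mm long, fixed to the bench, open on top; y runs along it, z up. Origin: bench height, mid-length, below the inner face of the front flange. Front flange (the slotted bracket, robot's side): x -6 to 0 mm, top at z 100 mm, slot 22 mm high, 260 mm long, at z 70 mm. Two hold-down screw heads on the floor 165 mm from mid-length reach z 16 mm.
- channel (a point): Point midway across the gap behind the front flange, at the rail's mid-length, 100 mm above the bench, axes as the rail's. The gap is 55 mm wide (rail x 0 to 55 mm), its floor at z 6 mm; the back flange is 6 mm thick (x 55 to 61 mm), its top at z 82 mm.
- mark: Red paint stripe 8 mm wide across the rail: over the top edge of the front flange, on the floor of the gap and on the back flange; only paint. Origin: on the top edge (z 100 mm), mid-stripe, above the flange's inner face; axes as the rail's, y along the rail. The pointer is on the mark when its middle line is over the stripe.
- stop: Aluminium stop block on the robot's side of the flange: 50 mm along the rail, 40 mm deep (rail x -47 to -7 mm), z 6 to 85 mm, tab on top, nut on the front. Origin: bench height, under the flange's inner face, mid-block; axes as the rail's. Slides along the rail's y with 4 N of friction, stays where left, travel 195 mm; it starts on the -y side of the mark. The bolt rides along with it.
- tab (a point): Middle of the stop's grip tab, 100 mm above the bench, 36 mm on the robot's side of the flange's inner face. The tab is 20 x 20 mm, from z 85 mm (top of the block) to z 113 mm. It can be pinched along the rail's y; 20 mm is free between tab and flange.
- pointer (a point): Top of the stop's yellow pointer, a strip 4 mm wide that reaches from the tab over the flange's top edge, at the stop's mid-length, 104 mm above the bench; axes parallel to the rail's.
- bolt_head (a point): Centre of the hidden steel hexagon head: 30 mm across flats, 13 mm thick along x, 70 mm above the bench (30 mm below the flange's top), 18.5 mm behind the flange's inner face. x: bolt axis, as the rail's x; y: normal to the flats that face along the rail at bolt angle 0. Fingers closing along the rail's y can grip it from above. A firm grip is 20 N or more.
- bolt (a joint): Angle of the bolt about its axis (rad); 0: two flats upright, facing along the rail; starts within 0.15 of that. It turns easily (about 0.03 N m of friction): closing fingers square it up to themselves.
- head_left: The half of the bolt head towards the rail's +y, 15 mm from axis to flat; origin and axes as bolt_head. Between head and flange lie a brass sleeve, 27 mm diameter, 8 mm long, and a washer, 42 mm diameter, 4 mm thick, on the flange: fingers pass beside head and sleeve if they stay over 4 mm off the flange.
- head_right: The half of the bolt head towards the rail's -y, 15 mm from the axis to the flat; origin and axes as bolt_head.
- spanner: Loose steel spanner 200 mm long lying on the bench between robot and rail; origin at its underside, x along it. Leave it.
- parts_bin: Loose wooden bin 140 x 110 x 55 mm with bolts, right of the rail; origin at the centre of its underside. Leave it.
- spray_can: Loose spray can, 66 mm diameter, 190 mm high, standing left of the rail; origin at the centre of its underside. Leave it.
- driver: Red and black cordless driver standing on its battery, about 180 x 75 mm, 212 mm high, left of the rail; origin at the centre of its underside. Leave it.

How it is judged (in metres and radians):
On the way, in this order (a step that is already met when the one before it is completed fails the run):
1. the stop stands with its pointer on the red mark and has been let go (y of pointer in the frame of mark between -0.0045 and 0.0045 m and contact force between each of the arm, the fingers and stop below 0.3 N and linear speed of stop below 0.005 m/s), for 0.3 s.
2. the bolt head is gripped from both sides behind the flange (contact force between the fingers and head_left above 8 N and contact force between the fingers and head_right above 8 N and distance between the grasp point and bolt_head below 0.022 m), for 0.3 s.
At the end, for the whole second after the job is handed in: The pointer is on the red mark (within 4.5 mm of its middle), the fingers hold the bolt head with at least 8 N on each half of it, the TCP within 22 mm of the head's centre, the bolt does not turn (under 0.05 rad/s, within 0.5 rad of flats upright) and the stop stands still (all of step 2 and y of pointer in the frame of mark between -0.0045 and 0.0045 m and velocity of joint bolt between -0.05 and 0.05 rad/s and value of joint bolt between -0.5 and 0.5 rad and linear speed of stop below 0.005 m/s); the arm keeps its last pose, push and grip.
It fails at once if the spanner is shifted by more than 15 mm (distance of spanner from where it was at the start of the episode above 0.015 m).
It fails at once if the parts bin is shifted by more than 15 mm (distance of parts_bin from where it was at the start of the episode above 0.015 m).
It fails at once if the spray can is shifted by more than 15 mm (distance of spray_can from where it was at the start of the episode above 0.015 m).
It fails at once if the driver is shifted by more than 15 mm (distance of driver from where it was at the start of the episode above 0.015 m).
It also fails if it takes over 45 s, if anything falls off the work surface, if the arm or the gripper's body presses on something with over 40 N, if the wrist force passes 120 N, or if a joint passes its speed limit or range.

### The arm

A 6-joint arm with a two-finger parallel gripper is mounted at the origin on the work surface. World frame = base frame: x ahead of the robot, y to its left, z up, the work surface at z = 0. Lengths are in mm, angles in rad, forces in N, time in s.
With the tool pointing down it reaches from about 250 to 775 mm from the base axis. Payload 4 kg.
Tool frame: the origin (TCP) lies between the finger pads, 19 mm behind the fingertips; this is the grasp point; z points along the fingers, y is the line along which they close (so a half turn about z gives the same grasp; the last joint's range is limited). The gripper opens to 85 mm and grips with 20 to 120 N. Pads are 22 mm wide; open, the fingers measure 114 mm over their backs; the gripper's body (76 mm by 85 mm) begins 54 mm behind the grasp point. The pads swing forward as they close: fully open they stand 13 mm farther back than shut.
Start: joints at [1.154, 0.087, 1.371, -0, 1.684, -0.103], TCP at [169.78, 523.154, 250.041] pointing down, gripper open.
Joint ranges: [-3.1, 3.1], [-0.76, 2.03], [0.27, 2.55], [-1.08, 4.22], [0.17, 2.65], [-2.57, 2.57]. Speed limits (rad/s): [2.79, 2.79, 3.14, 3.14, 3.14, 3.14].

### API

Orientations are given as a unit quaternion [x, y, z, w].
In Python, from cell import monitor, cams, job_done gives the robot as it stands.
- The arm moves only by the tool arm_command, never from a script. Its argument "motion" is a list of rows, each an object of numbers: "gripper": the opening, from 0 (shut) to 1 (fully open); "x", "y", "z": the shift along the tool's x, y, z in m; "ax", "ay", "az": the turn, a rotation vector about the tool's x, y, z in rad. A call has exactly 8 rows; each row is the pose to reach, as a shift and turn from the pose commanded when the call began, along the tool's axes at that moment; what a row does not reach only later rows make up. A row lasts 1/10 s, in which the tool goes at most 50 mm and 8.59 degrees, less where a joint would pass 70% of its speed; a pose out of reach is approached as far as the arm can. A call with a gripper value outside its range is refused whole. The fingers move at their own pace and stop on an object; "grip_force" is the grip in N (left out, the last holds). Time passes only in rows, so rows that repeat a pose let the fingers close, or fill a call up. It gives the time, the measured TCP pose, the force, the opening and the grip force at its end, in the units of the state.
- monitor.observe(): the state, without advancing time (a new reading comes with each control period).
- cams.snapshot(name): name is "scene" or "top"; returns a dict with "image" (420x560x3 uint8, red, green, blue), "z_map" (420x560 float32, mm along the optical axis (not along the pixel's ray), 0 where there is no reading), "vfov" (degrees; the focal length in pixels is half the picture's height over the tangent of half this angle, whatever the lens; pixels are square), "cx", "cy" (the principal point, pixels), "dist" ([k1, k2, p1, p2, k3] as OpenCV has them; the pictures are not rectified), "cam_to_world" (4x4, takes a point from camera to world coordinates). Camera axes: x right, y down, z forward; pixel columns grow to the right and rows downward; lengths in mm; the calibration is good to about 2 mm. A picture is of the moment at which its call begins.
- job_done(): hands the job in; it is judged then, once.
The state is a dict: "t": time; "q": joint angles; "qvel": joint speeds; "joint_torque": joint torques, N m; "position": TCP position; "eef_rot": TCP orientation; "ft_force": force on the tool from outside, world axes, zero at the start; "torque": the same for the moment, N m; "width": finger opening in mm; "grasp_force": force on a finger pad.
Only numpy, scipy, OpenCV 4.12 (cv2) and the standard library are available. Lean on these libraries where they do the work, as an engineer would, in place of code of your own. Each camera call takes 0.05 s, during which the arm holds its last target. There are 200 camera calls.

## Working session

There is one attempt and no reset: what is moved stays moved. The work goes in short steps, Python scripts to look and compute and a tool call to move; the robot and the scene stay as the last step left them, time stands still between calls to the robot, and variables do not carry over. Pictures are saved under pics/ and viewed, at most 10 in all, crops included, and the job is handed in when it is done.

Besides the shell and the picture viewer there is one more tool, called after "Request:" as name(argument=value, ...), one argument or row to a line, values as JSON. arm_command: Moves the arm, as the interface text tells. Its arguments: {"type":"object","properties":{"motion":{"type":"array"},"grip_force":{"type":"number"}},"required":["motion"]}

```bash
mkdir -p pics
cat > h.py <<'E'
import numpy as np, cv2
from cell import monitor, cams, job_done
def snap(n,f=None):
    s=cams.snapshot(n); np.save(f'/tmp/{n}.npy',s,allow_pickle=True)
    if f: cv2.imwrite(f'pics/{f}.png',s['image'][:,:,::-1])
    return s
def load(n): return np.load(f'/tmp/{n}.npy',allow_pickle=True).item()
def K(s):
    f=s['image'].shape[0]/2/np.tan(np.radians(s['vfov'])/2)
    return np.array([[f,0,s['cx']],[0,f,s['cy']],[0,0,1.]])
def pts(s,uv,z=None,plane=None):
    uv=np.asarray(uv,float).reshape(-1,2); T=np.array(s['cam_to_world'])
    n=cv2.undistortPoints(uv[:,None],K(s),np.array(s['dist'],float))[:,0]
    r=np.c_[n,np.ones(len(n))]
    if plane is not None:
        d=r@T[:3,:3].T; k=(plane-T[2,3])/d[:,2]; return T[:3,3]+d*k[:,None]
    if z is None: z=s['z_map'][uv[:,1].astype(int),uv[:,0].astype(int)]
    return (r*np.asarray(z)[:,None])@T[:3,:3].T+T[:3,3]
def cloud(s):
    h,w=s['z_map'].shape; u,v=np.meshgrid(np.arange(w),np.arange(h))
    return pts(s,np.c_[u.ravel(),v.ravel()]).reshape(h,w,3)
E
python3 - <<'E'
from h import *
a=snap('scene','s0');b=snap('top','t0')
for s in(a,b):print(s['vfov'],s['dist'],np.round(s['cam_to_world'],3).tolist())
print(monitor.observe())
E
```

```text
49.308690428063635 [-0.14966487  0.          0.          0.          0.        ] [[-0.884, 0.375, -0.279, 830.39], [0.467, 0.723, -0.508, 559.223], [0.011, -0.58, -0.815, 1023.865], [0.0, 0.0, 0.0, 1.0]]
49.27935836566617 [-0.08701562  0.          0.          0.          0.        ] [[0.019, -0.997, 0.081, 435.281], [-1.0, -0.017, 0.023, -22.689], [-0.022, -0.081, -0.996, 1318.321], [0.0, 0.0, 0.0, 1.0]]
{'t': 0.1, 'q': array([ 1.15393685e+00,  8.78967456e-02,  1.37212418e+00, -8.19130052e-06,
        1.68359502e+00, -1.03070569e-01]), 'qvel': array([-3.87765511e-04, -2.07642824e-03, -5.09087708e-03, -9.11157163e-05,
       -9.94597607e-05, -7.38378307e-04]), 'joint_torque': array([ 2.02217496e-03, -3.53011465e+01, -3.14219534e+01, -1.89858197e-04,
        7.92309002e-03, -2.82329569e-05]), 'position': array([169.5886265 , 522.76657981, 248.93689868]), 'eef_rot': array([ 1.56251935e-01,  9.87716715e-01, -9.78699435e-04, -2.56106878e-04]), 'ft_force': array([-0.55738416, -0.60836821, -0.10652993]), 'torque': array([-0.04188921, -0.00075701,  0.01639699]), 'grasp_force': 0.0, 'width': 85.59265934797318}
```

View pics/s0.png

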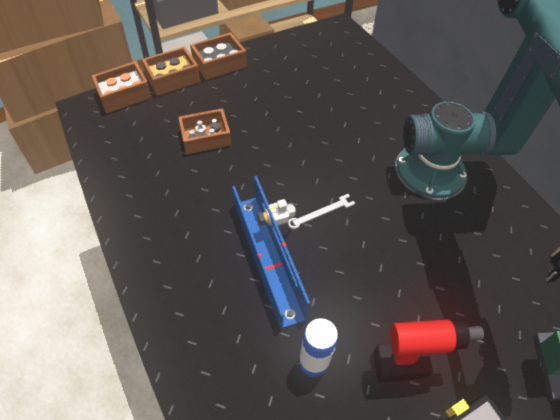

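View pics/t0.png

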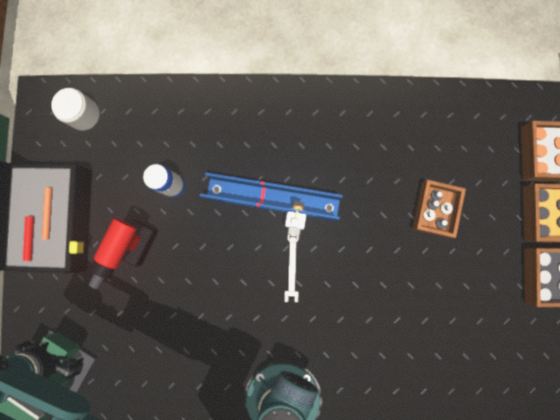

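The scene view shows the rail from (237,190) to (300,320), the stop at (282,212) and red at (275,267). The top view shows the rail from (203,185) to (340,205), the stop tab at (296,218), the mark at (262,193), and the spray can, driver and bin clear of it.

Run:
```python
from h import *
for n,(u0,u1,v0,v1) in dict(top=(190,350,160,310),scene=(215,370,165,335)).items():
    s=load(n);im=s['image'].astype(int);C=cloud(s);hsv=cv2.cvtColor(s['image'],cv2.COLOR_RGB2HSV)
    m=np.zeros(im.shape[:2],bool);m[v0:v1,u0:u1]=1
    blue=m&(abs(hsv[...,0].astype(int)-110)<15)&(hsv[...,1]>120)&(hsv[...,2]>50)
    red=m&((hsv[...,0]<8)|(hsv[...,0]>172))&(hsv[...,1]>140)&(hsv[...,2]>60)
    yel=m&(abs(hsv[...,0].astype(int)-27)<7)&(hsv[...,1]>130)&(hsv[...,2]>80)
    for k,mm in(('blue',blue),('red',red),('yel',yel)):
        P=C[mm];print(n,k,len(P))
        if k=='blue':
            for lo,hi in((93,106),(76,88)):
                Q=P[(P[:,2]>lo)&(P[:,2]<hi)];
                c=np.median(Q[:,:2],0);
                l=cv2.fitLine(Q[:,:2].astype(np.float32),cv2.DIST_HUBER,0,0.01,0.01).ravel()
                print(lo,len(Q),l,np.degrees(np.arctan2(l[1],l[0])),Q.min(0),Q.max(0))
        else:
            vv,uu=np.where(mm);o=np.argsort(P[:,2])
            print(np.c_[uu,vv,P][o].round(0).astype(int).tolist()[-45:])
    Z=(C[...,2]>105)&(C[...,2]<120)&m
    vv,uu=np.where(Z);print('tab',len(uu),np.c_[uu,vv,C[Z]].round(0).astype(int).tolist()[:90])
    c=cv2.resize(s['image'][v0:v1,u0:u1,::-1],None,fx=3.5,fy=3.5,interpolation=cv2.INTER_CUBIC);cv2.imwrite(f'pics/{n}c.png',c)
a=cv2.imread('pics/topc.png')
```

```text
top blue 2939
93 298 [1.4757793e-01 9.8905045e-01 5.4142889e+02 5.0130657e+01] 81.513405 [ 511.2006599  -139.3603542    93.06137286] [570.295658   232.57349943 105.72130081]
76 338 [1.4718965e-01 9.8910826e-01 6.0010291e+02 3.1570240e+01] 81.5359 [ 512.24455466 -148.45778155   76.09106205] [630.94283436 232.76701527  87.93894836]
top red 42
[[262, 181, 623, 74, -7], [261, 202, 560, 75, 0], [261, 200, 566, 75, 2], [263, 195, 580, 69, 2], [262, 192, 589, 72, 2], [261, 198, 571, 75, 4], [263, 197, 574, 69, 4], [263, 188, 601, 69, 4], [263, 192, 589, 69, 5], [262, 201, 563, 71, 5], [264, 191, 592, 66, 5], [262, 200, 566, 71, 5], [262, 198, 571, 72, 5], [263, 194, 583, 69, 5], [263, 193, 586, 69, 6], [262, 197, 574, 72, 6], [262, 199, 568, 71, 6], [261, 199, 568, 74, 6], [262, 195, 580, 72, 6], [262, 193, 586, 72, 6], [264, 188, 600, 66, 7], [264, 189, 597, 66, 7], [262, 196, 577, 72, 7], [263, 191, 592, 69, 7], [263, 190, 594, 69, 7], [264, 190, 594, 66, 7], [263, 189, 597, 69, 8], [261, 201, 562, 74, 8], [262, 194, 583, 72, 8], [263, 196, 576, 68, 12], [262, 184, 603, 68, 72], [261, 182
[... 5148 characters left out ...]
 111], [286, 206, 492, -13, 111], [272, 207, 522, -29, 106], [273, 207, 520, -29, 105], [274, 207, 518, -26, 107], [275, 207, 515, -26, 105], [279, 207, 507, -21, 107], [280, 207, 506, -18, 110], [281, 207, 505, -14, 114], [282, 207, 501, -17, 108], [283, 207, 498, -17, 106], [284, 207, 496, -15, 106], [285, 207, 493, -15, 106], [269, 208, 530, -30, 106], [280, 208, 507, -16, 108], [281, 208, 504, -15, 108], [282, 208, 501, -16, 105], [270, 209, 529, -26, 106], [270, 210, 530, -24, 105], [278, 232, 543, 42, 105], [282, 237, 541, 59, 106], [281, 238, 545, 60, 105], [282, 238, 543, 61, 105], [283, 240, 543, 67, 105], [284, 243, 545, 76, 106], [284, 244, 546, 78, 105], [287, 250, 548, 96, 105]]
```

View pics/topc.png

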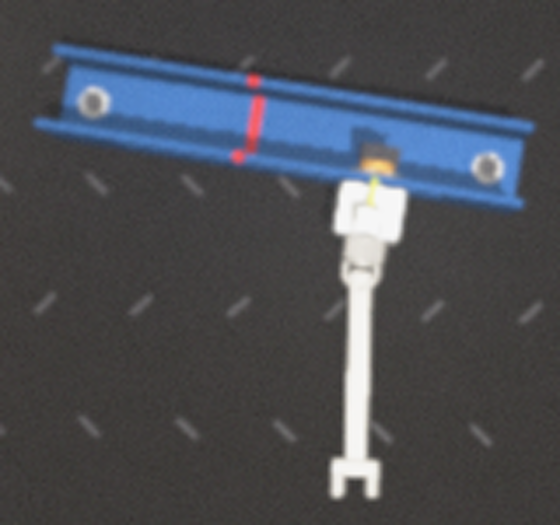

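View pics/scenec.png

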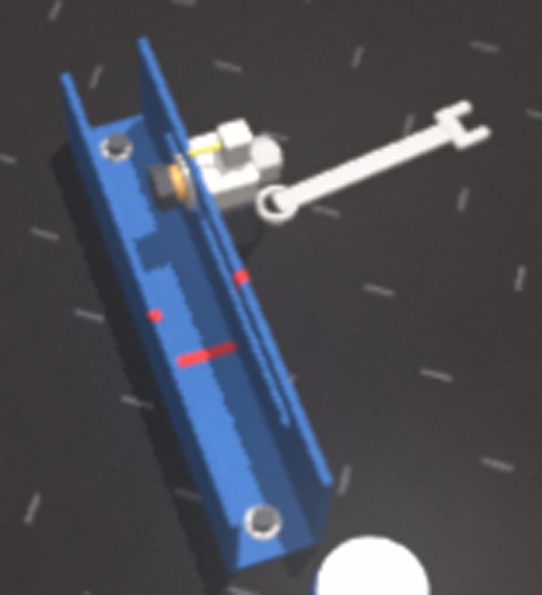

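The crops show the yellow pointer on the stop at about (372,185), at a 3.5x scale. The flange-top mark is at (238,157) in the top crop, and the bolt sits behind the flange. The sizes agree with the description: the tab lies 36 mm before the flange face and its top is near z 112.

```bash
cat >> h.py <<'E'
from scipy.spatial.transform import Rotation as R
YA=np.radians(81.52); EX=np.array([np.sin(YA),-np.cos(YA)]); EY=np.array([np.cos(YA),np.sin(YA)])
def rail(P): P=np.asarray(P); return np.array([P[...,:2]@EX,P[...,:2]@EY,P[...,2]]).T   # rotated coords, world origin
def world(r): return np.r_[r[0]*EX+r[1]*EY,r[2]]
# down tool: y along rail y, z down, x = y cross z
RT=np.c_[np.r_[-EX,0],np.r_[EY,0],[0,0,-1]]
def go(p,rot=True):
    o=monitor.observe();r=R.from_quat(o['eef_rot'])
    d=r.inv().apply(p-o['position'])/1000; w=(r.inv()*R.from_matrix(RT)).as_rotvec()
    print('at',o['t'],o['position'].round(1),'rail',rail(o['position']).round(1),'shift',d.round(4),'turn',w.round(4))
E
python3 - <<'E'
from h import *
for n,box in dict(top=(190,350,160,310),scene=(215,370,165,335)).items():
    s=load(n);C=cloud(s);im=s['image'].astype(float)
    r=rail(C)if 0 else np.stack([C[...,:2]@EX,C[...,:2]@EY,C[...,2]],-1)
    exc=np.clip(im[...,0]-im[...,1:].max(-1),0,None)
    u0,u1,v0,v1=box
    m=np.zeros(exc.shape,bool);m[v0:v1,u0:u1]=1
    for lo,hi,pl in((88,108,100),(-5,14,6),(74,90,82)):
        k=m&(exc>25)&(C[...,2]>lo)&(C[...,2]<hi);vv,uu=np.where(k)
        P=pts(s,np.c_[uu,vv],plane=pl);q=rail(P);print(n,'red',pl,len(q),np.average(q,0,exc[k]).round(1))
    t=m&(C[...,2]>107)&(C[...,2]<122)&(abs(r[...,0]-495)<14);q=r[t];print('tab',q.mean(0),(q.min(0)+q.max(0))/2)
    ye=np.clip(np.minimum(im[...,0],im[...,1])-im[...,2],0,None)
    k=m&(ye>25)&(C[...,2]>92);vv,uu=np.where(k);P=rail(pts(s,np.c_[uu,vv],plane=104));print('yel',np.c_[uu,vv,P.round(1),ye[k]][:14].tolist(),np.average(P,0,ye[k]).round(1))
o=monitor.observe();go(np.array([330,250,270.]));go(np.array([497,-24,200.]))
E
```

```text
top red 100 13 [528.3 149.3 100. ]
top red 6 54 [565.5 155.7   6. ]
top red 82 33 [562.5  98.3  82. ]
tab [495.63969981  49.91432535 112.01280867] [496.70785442  50.12188641 111.81349765]
yel [[299.0, 206.0, 540.5, 45.6, 104.0, 60.0], [296.0, 211.0, 526.1, 51.3, 104.0, 42.0], [297.0, 211.0, 526.5, 48.6, 104.0, 44.0], [296.0, 212.0, 523.4, 50.8, 104.0, 79.0], [297.0, 212.0, 523.9, 48.2, 104.0, 67.0], [296.0, 213.0, 520.8, 50.4, 104.0, 71.0], [296.0, 214.0, 518.2, 50.0, 104.0, 59.0], [296.0, 215.0, 515.5, 49.5, 104.0, 55.0], [295.0, 216.0, 512.5, 51.7, 104.0, 59.0], [296.0, 216.0, 512.9, 49.1, 104.0, 50.0], [295.0, 217.0, 509.9, 51.3, 104.0, 66.0], [296.0, 217.0, 510.3, 48.6, 104.0, 51.0], [295.0, 218.0, 507.2, 50.8, 104.0, 45.0], [296.0, 218.0, 507.7, 48.2, 104.0, 48.0]] [518.6  49.6 104. ]
scene red 100 15 [529.2 149.1 100. ]
scene red 6 51 [554.  152.4   6. ]
scene red 82 41 [563.5 100.9  82. ]
tab [495.86696684  50.92880474 114.28311636] [495.62442959  49.72814865 114.02792284]
yel [[277.0, 205.0, 506.4, 44.8, 104.0, 52.0], [274.0, 206.0, 514.5, 45.3, 104.0, 33.0], [275.0, 206.0, 512.1, 46.1, 104.0, 51.0], [276.0, 206.0, 509.8, 46.9, 104.0, 69.0], [277.0, 206.0, 507.4, 47.7, 104.0, 102.0], [278.0, 206.0, 505.1, 48.5, 104.0, 43.0], [270.0, 207.0, 524.9, 44.9, 104.0, 35.0], [271.0, 207.0, 522.5, 45.8, 104.0, 47.0], [272.0, 207.0, 520.2, 46.6, 104.0, 66.0], [273.0, 207.0, 517.9, 47.4, 104.0, 91.0], [274.0, 207.0, 515.5, 48.2, 104.0, 96.0], [275.0, 207.0, 513.2, 49.0, 104.0, 103.0], [276.0, 207.0, 510.8, 49.8, 104.0, 98.0], [277.0, 207.0, 508.5, 50.6, 104.0, 77.0]] [516.9  48.3 104. ]
at 0.1 [169.6 522.8 248.9] rail [ 90.6 542.1 248.9] shift [-0.2368 -0.21   -0.0207] turn [-0.002  -0.0004 -0.1658]
at 0.1 [169.6 522.8 248.9] rail [ 90.6 542.1 248.9] shift [-0.4802 -0.4189  0.0497] turn [-0.002  -0.0004 -0.1658]
```

Request:
arm_command(
  motion=[
    {"x": -0.015,"y": -0.013,"z": -0.01,"gripper": 1},
    {"x": -0.045,"y": -0.04,"z": -0.02},
    {"x": -0.08,"y": -0.07,"z": -0.02,"az": -0.05},
    {"x": -0.115,"y": -0.1,"z": -0.02,"az": -0.1},
    {"x": -0.15,"y": -0.13,"z": -0.02,"az": -0.15},
    {"x": -0.185,"y": -0.163,"z": -0.02,"az": -0.166},
    {"x": -0.215,"y": -0.19,"z": -0.02,"az": -0.166},
    {"x": -0.237,"y": -0.21,"z": -0.02,"az": -0.166},
  ],
)

```text
validation failed for argument at $.mo...
```

Run:
```python
from h import *
for n,box in dict(top=(190,350,160,310),scene=(215,370,165,335)).items():
    s=load(n);C=cloud(s);im=s['image'].astype(float);u0,u1,v0,v1=box
    exc=np.clip(im[...,0]-im[...,1:].max(-1),0,None);m=np.zeros(exc.shape,bool);m[v0:v1,u0:u1]=1
    m&=C[...,:2]@EY>130
    for lo,hi,pl in((88,108,100),(-5,14,6),(74,90,82)):
        k=m&(exc>25)&(C[...,2]>lo)&(C[...,2]<hi);vv,uu=np.where(k)
        q=rail(pts(s,np.c_[uu,vv],plane=pl));print(n,'red',pl,len(q),np.average(q,0,exc[k]).round(1))
go(world([495.6,49.8,180]))
```

```text
top red 100 11 [527.8 155.5 100. ]
top red 6 54 [565.5 155.7   6. ]
top red 82 7 [589.1 155.4  82. ]
scene red 100 13 [528.4 153.4 100. ]
scene red 6 49 [555.1 153.6   6. ]
scene red 82 11 [589.8 155.1  82. ]
at 0.1 [169.6 522.8 248.9] rail [ 90.6 542.1 248.9] shift [-0.4807 -0.4185  0.0697] turn [-0.002  -0.0004 -0.1658]
```

Request:
arm_command(
  motion=[
    {"x": -0.015,"y": -0.013,"z": -0.01,"ax": 0,"ay": 0,"az": 0,"gripper": 1},
    {"x": -0.045,"y": -0.04,"z": -0.02,"ax": 0,"ay": 0,"az": 0,"gripper": 1},
    {"x": -0.08,"y": -0.07,"z": -0.02,"ax": 0,"ay": 0,"az": -0.05,"gripper": 1},
    {"x": -0.115,"y": -0.1,"z": -0.02,"ax": 0,"ay": 0,"az": -0.1,"gripper": 1},
    {"x": -0.15,"y": -0.13,"z": -0.02,"ax": 0,"ay": 0,"az": -0.15,"gripper": 1},
    {"x": -0.185,"y": -0.163,"z": -0.02,"ax": 0,"ay": 0,"az": -0.166,"gripper": 1},
    {"x": -0.215,"y": -0.19,"z": -0.02,"ax": 0,"ay": 0,"az": -0.166,"gripper": 1},
    {"x": -0.237,"y": -0.21,"z": -0.02,"ax": 0,"ay": 0,"az": -0.166,"gripper": 1},
  ],
  grip_force=40,
)

```text
t: 0.9
position: [331.0, 248.0, 269.6]
eef_rot: [0.075, 0.997, -0.0, -0.0]
ft_force: [0.9, -0.8, 0.4]
width: 85.4
grasp_force: 0.0
```

```bash
python3 -c "
from h import *
go(world([495.6,49.8,180]))"
```

```text
at 0.9 [331.  248.  269.6] rail [290.8 294.1 269.6] shift [-0.2052 -0.2439  0.0898] turn [-0.0006 -0.     -0.0015]
```

Request:
arm_command(
  motion=[
    {"x": -0.02,"y": -0.024,"z": 0,"ax": 0,"ay": 0,"az": 0,"gripper": 1},
    {"x": -0.05,"y": -0.06,"z": 0,"ax": 0,"ay": 0,"az": 0,"gripper": 1},
    {"x": -0.083,"y": -0.098,"z": 0.01,"ax": 0,"ay": 0,"az": 0,"gripper": 1},
    {"x": -0.115,"y": -0.137,"z": 0.02,"ax": 0,"ay": 0,"az": 0,"gripper": 1},
    {"x": -0.148,"y": -0.175,"z": 0.04,"ax": 0,"ay": 0,"az": 0,"gripper": 1},
    {"x": -0.178,"y": -0.211,"z": 0.06,"ax": 0,"ay": 0,"az": 0,"gripper": 1},
    {"x": -0.198,"y": -0.235,"z": 0.08,"ax": 0,"ay": 0,"az": 0,"gripper": 1},
    {"x": -0.205,"y": -0.244,"z": 0.09,"ax": 0,"ay": 0,"az": 0,"gripper": 1},
  ],
)

```text
t: 1.7
position: [497.0, -24.3, 176.6]
eef_rot: [0.076, 0.997, -0.0, -0.002]
ft_force: [-0.3, -0.8, -0.1]
width: 85.5
grasp_force: 0.0
```

```bash
python3 -c "
from h import *
go(world([495.6,49.8,108]))"
```

```text
at 1.7 [497.  -24.3 176.6] rail [495.2  49.3 176.6] shift [-0.0008  0.0006  0.0686] turn [-0.0009 -0.0049 -0.004 ]
```

Request:
arm_command(
  motion=[
    {"x": -0.001,"y": 0,"z": 0.01,"ax": 0,"ay": -0.004,"az": -0.004,"gripper": 1},
    {"x": -0.001,"y": 0,"z": 0.025,"ax": 0,"ay": -0.004,"az": -0.004,"gripper": 1},
    {"x": -0.001,"y": 0,"z": 0.04,"ax": 0,"ay": -0.004,"az": -0.004,"gripper": 1},
    {"x": -0.001,"y": 0,"z": 0.052,"ax": 0,"ay": -0.004,"az": -0.004,"gripper": 1},
    {"x": -0.001,"y": 0,"z": 0.06,"ax": 0,"ay": -0.004,"az": -0.004,"gripper": 1},
    {"x": -0.001,"y": 0,"z": 0.064,"ax": 0,"ay": -0.004,"az": -0.004,"gripper": 1},
    {"x": -0.001,"y": 0,"z": 0.066,"ax": 0,"ay": -0.004,"az": -0.004,"gripper": 1},
    {"x": -0.001,"y": 0,"z": 0.066,"ax": 0,"ay": -0.004,"az": -0.004,"gripper": 1},
  ],
)

```text
t: 2.5
position: [498.4, -21.2, 114.3]
eef_rot: [0.072, 0.997, -0.0, 0.002]
ft_force: [-0.3, -0.6, 0.2]
width: 85.6
grasp_force: 0.0
```

```bash
python3 -c "
from h import *
go(world([495.6,49.8,108]))
s=snap('scene');C=s['image'][150:270,210:340,::-1];cv2.imwrite('pics/g1.png',cv2.resize(C,None,fx=4,fy=4,interpolation=cv2.INTER_CUBIC))"
```

```text
at 2.5 [498.4 -21.2 114.3] rail [496.   52.5 114.3] shift [ 0.0005 -0.0027  0.0063] turn [0.0001 0.0046 0.0045]
```

View pics/g1.png

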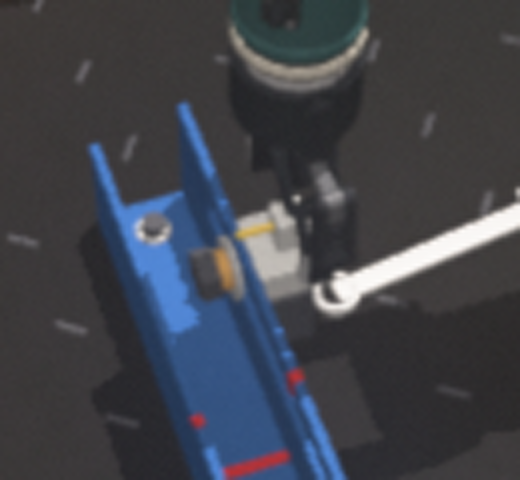

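Fingers straddle the tab at about (300,215), all clear. Now the final lowering and the closing.

Request:
arm_command(
  motion=[
    {"x": 0,"y": -0.001,"z": 0.003,"ax": 0,"ay": 0.004,"az": 0.004,"gripper": 1},
    {"x": 0,"y": -0.002,"z": 0.005,"ax": 0,"ay": 0.004,"az": 0.004,"gripper": 1},
    {"x": 0,"y": -0.002,"z": 0.005,"ax": 0,"ay": 0.004,"az": 0.004,"gripper": 1},
    {"x": 0,"y": -0.002,"z": 0.005,"ax": 0,"ay": 0.004,"az": 0.004,"gripper": 0.5},
    {"x": 0,"y": -0.002,"z": 0.005,"ax": 0,"ay": 0.004,"az": 0.004,"gripper": 0.2},
    {"x": 0,"y": -0.002,"z": 0.005,"ax": 0,"ay": 0.004,"az": 0.004,"gripper": 0},
    {"x": 0,"y": -0.002,"z": 0.005,"ax": 0,"ay": 0.004,"az": 0.004,"gripper": 0},
    {"x": 0,"y": -0.002,"z": 0.005,"ax": 0,"ay": 0.004,"az": 0.004,"gripper": 0},
  ],
)

```text
t: 3.35
position: [497.9, -23.9, 109.4]
eef_rot: [0.074, 0.997, -0.001, 0.0]
ft_force: [-1.1, -1.4, 2.0]
width: 19.1
grasp_force: 41.0
```

```bash
python3 -c "
from h import *
go(world([495.6,155,108]));print({k:monitor.observe()[k] for k in('ft_force','width','grasp_force')})"
```

```text
at 3.35 [497.9 -23.9 109.4] rail [496.   49.8 109.4] shift [0.0004 0.1052 0.0012] turn [-0.0012  0.0002  0.0002]
{'ft_force': array([-1.07145314, -1.44798828,  2.03034166]), 'width': 19.138603959928165, 'grasp_force': 41.00596725940704}
```

Request:
arm_command(
  motion=[
    {"x": 0,"y": 0.004,"z": 0,"ax": 0,"ay": 0,"az": 0,"gripper": 0},
    {"x": 0,"y": 0.014,"z": 0,"ax": 0,"ay": 0,"az": 0,"gripper": 0},
    {"x": 0,"y": 0.03,"z": 0,"ax": 0,"ay": 0,"az": 0,"gripper": 0},
    {"x": 0,"y": 0.05,"z": 0,"ax": 0,"ay": 0,"az": 0,"gripper": 0},
    {"x": 0,"y": 0.07,"z": 0,"ax": 0,"ay": 0,"az": 0,"gripper": 0},
    {"x": 0,"y": 0.088,"z": 0,"ax": 0,"ay": 0,"az": 0,"gripper": 0},
    {"x": 0,"y": 0.1,"z": 0,"ax": 0,"ay": 0,"az": 0,"gripper": 0},
    {"x": 0,"y": 0.105,"z": 0,"ax": 0,"ay": 0,"az": 0,"gripper": 0},
  ],
)

```text
t: 4.15
position: [513.6, 81.0, 109.4]
eef_rot: [0.073, 0.997, -0.0, 0.0]
ft_force: [-1.3, -4.6, 4.2]
width: 19.4
grasp_force: 41.5
```

```bash
sleep 0;python3 -c "
from h import *
s=snap('scene');go(world([495.6,155.3,108]));print({k:monitor.observe()[k] for k in('ft_force','width','grasp_force')})
C=s['image'][150:290,210:350,::-1];cv2.imwrite('pics/g2.png',cv2.resize(C,None,fx=4,fy=4,interpolation=cv2.INTER_CUBIC))"
```

```text
at 4.2 [513.7  81.6 109.4] rail [496.1 156.4 109.4] shift [ 0.0005 -0.0011  0.0014] turn [0.0007 0.0006 0.0012]
{'ft_force': array([-1.46425811, -0.41736044,  2.66281062]), 'width': 19.188912397338473, 'grasp_force': 41.4141708612442}
```

View pics/g2.png

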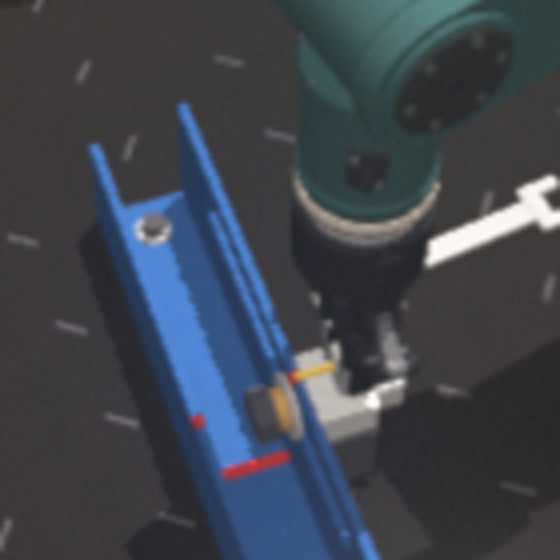

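The pointer at (315,370) lines up with the flange-top red at (293,377). I'll check it in numbers.

```bash
python3 -c "
from h import *
s=load('scene');im=s['image'].astype(float);ye=np.clip(np.minimum(im[...,0],im[...,1])-im[...,2],0,None)
k=np.zeros(ye.shape,bool);k[236:250,280:300]=1;k&=ye>35
vv,uu=np.where(k);P=rail(pts(s,np.c_[uu,vv],plane=104))
print(np.c_[uu,vv,P.round(1),ye[k]].tolist())
for lo,hi in((505,515),(515,523),(523,533)):
  j=(P[:,0]>lo)&(P[:,0]<hi); print(lo,np.average(P[j,1],weights=ye[k][j]) if j.any() else 0)
"
```

```text
[[292.0, 240.0, 506.8, 152.9, 104.0, 44.0], [288.0, 241.0, 516.7, 152.4, 104.0, 44.0], [289.0, 241.0, 514.5, 153.2, 104.0, 52.0], [290.0, 241.0, 512.3, 153.9, 104.0, 64.0], [291.0, 241.0, 510.0, 154.7, 104.0, 71.0], [292.0, 241.0, 507.8, 155.5, 104.0, 80.0], [293.0, 241.0, 505.6, 156.2, 104.0, 52.0], [285.0, 242.0, 524.4, 152.7, 104.0, 40.0], [286.0, 242.0, 522.1, 153.5, 104.0, 52.0], [287.0, 242.0, 519.9, 154.2, 104.0, 70.0], [288.0, 242.0, 517.7, 155.0, 104.0, 84.0], [289.0, 242.0, 515.5, 155.8, 104.0, 83.0], [290.0, 242.0, 513.2, 156.5, 104.0, 79.0], [291.0, 242.0, 511.0, 157.3, 104.0, 71.0], [292.0, 242.0, 508.8, 158.1, 104.0, 59.0], [283.0, 243.0, 529.8, 153.8, 104.0, 36.0], [284.0, 243.0, 527.5, 154.5, 104.0, 78.0], [285.0, 243.0, 525.3, 155.3, 104.0, 83.0], [286.0, 243.0, 523.1, 156.1, 104.0, 81.0], [287.0, 243.0, 520.9, 156.8, 104.0, 77.0], [288.0, 243.0, 518.6, 157.6, 104.0, 67.0], [289.0, 243.0, 516.4, 158.4, 104.0, 51.0], [284.0, 244.0, 528.5, 157.1, 104.0, 60.0], [285.0, 244.0, 526.2, 157.9, 104.0, 56.0], [286.0, 244.0, 524.0, 158.6, 104.0, 45.0], [280.0, 248.0, 541.0, 164.3, 104.0, 39.0], [280.0, 249.0, 541.9, 166.9, 104.0, 50.0]]
505 155.5101909413051
515 155.56821444970564
523 155.80654962808828
```

Request:
arm_command(
  motion=[
    {"x": 0,"y": -0.0006,"z": 0,"ax": 0,"ay": 0,"az": 0,"gripper": 0},
    {"x": 0,"y": -0.0012,"z": 0,"ax": 0,"ay": 0,"az": 0,"gripper": 0},
    {"x": 0,"y": -0.0012,"z": 0,"ax": 0,"ay": 0,"az": 0,"gripper": 0},
    {"x": 0,"y": -0.0012,"z": 0,"ax": 0,"ay": 0,"az": 0,"gripper": 0},
    {"x": 0,"y": -0.0012,"z": 0,"ax": 0,"ay": 0,"az": 0,"gripper": 0.5},
    {"x": 0,"y": -0.0012,"z": 0,"ax": 0,"ay": 0,"az": 0,"gripper": 1},
    {"x": 0,"y": -0.0012,"z": 0,"ax": 0,"ay": 0,"az": 0,"gripper": 1},
    {"x": 0,"y": -0.0012,"z": 0,"ax": 0,"ay": 0,"az": 0,"gripper": 1},
  ],
)

```text
t: 5.0
position: [513.0, 78.8, 108.5]
eef_rot: [0.074, 0.997, -0.0, -0.0]
ft_force: [-0.7, -0.2, 0.6]
width: 76.4
grasp_force: 0.0
```

Request:
arm_command(
  motion=[
    {"x": 0,"y": 0,"z": -0.01,"ax": 0,"ay": 0,"az": 0,"gripper": 1},
    {"x": 0,"y": 0,"z": -0.03,"ax": 0,"ay": 0,"az": 0,"gripper": 1},
    {"x": 0.01,"y": 0,"z": -0.06,"ax": 0,"ay": 0,"az": 0,"gripper": 1},
    {"x": 0.04,"y": 0,"z": -0.075,"ax": 0,"ay": 0,"az": 0,"gripper": 1},
    {"x": 0.08,"y": 0,"z": -0.08,"ax": 0,"ay": 0,"az": 0,"gripper": 1},
    {"x": 0.11,"y": 0,"z": -0.08,"ax": 0,"ay": 0,"az": 0,"gripper": 1},
    {"x": 0.13,"y": 0,"z": -0.08,"ax": 0,"ay": 0,"az": 0,"gripper": 1},
    {"x": 0.13,"y": 0,"z": -0.08,"ax": 0,"ay": 0,"az": 0,"gripper": 1},
  ],
)

```text
t: 5.8
position: [383.1, 98.7, 190.1]
eef_rot: [0.073, 0.997, 0.0, 0.001]
ft_force: [0.7, -0.1, 0.5]
width: 85.5
grasp_force: 0.0
```

```bash
python3 -c "
from h import *
s=snap('scene');t=snap('top');go(world([550.6,155.3,160]))
a=cv2.resize(s['image'][200:290,230:320,::-1],None,fx=4.4,fy=4.4,interpolation=cv2.INTER_CUBIC)
b=cv2.resize(t['image'][155:245,220:310,::-1],None,fx=4.4,fy=4.4,interpolation=cv2.INTER_CUBIC)
cv2.imwrite('pics/g3.png',np.hstack([a,b]))
for s in(s,t):
  im=s['image'].astype(float);C=cloud(s);r=np.stack([C[...,:2]@EX,C[...,:2]@EY,C[...,2]],-1)
  b=(abs(r[...,0]-517)<12)&(abs(r[...,1]-155)<15)&(r[...,2]>92)
  ye=np.clip(np.minimum(im[...,0],im[...,1])-im[...,2],0,None);k=b&(ye>30);vv,uu=np.where(k)
  P=rail(pts(s,np.c_[uu,vv],plane=104));print('yel',len(P),np.average(P,0,ye[k]))
  t_=(r[...,2]>107)&(r[...,2]<122)&(abs(r[...,0]-495)<14)&(abs(r[...,1]-155)<25);print('tab',r[t_].mean(0))
  ex=np.clip(im[...,0]-im[...,1:].max(-1),0,None)
  for x,lo,hi,pl in((528,88,108,100),(565,-5,14,6),(589,74,90,82)):
    k=(abs(r[...,1]-155)<15)&(abs(r[...,0]-x)<20)&(ex>30)&(r[...,2]>lo)&(r[...,2]<hi);vv,uu=np.where(k)
    if len(uu):P=rail(pts(s,np.c_[uu,vv],plane=pl));print('red',pl,len(P),np.average(P,0,ex[k]))
"
```

```text
at 5.9 [385.1  98.4 189.9] rail [366.4 154.1 189.9] shift [-0.1841  0.0011  0.0304] turn [0.0004 0.0025 0.0005]
yel 23 [517.19880082 154.81593675 104.        ]
tab [496.27776191 156.91575367 113.7607762 ]
red 100 10 [532.1888292  154.47691414 100.        ]
red 6 32 [558.29195237 153.79649607   6.        ]
red 82 9 [589.74500572 153.65985559  82.        ]
yel 13 [520.19509433 155.69942297 104.        ]
tab [495.53652422 156.4235151  111.40593414]
red 100 8 [530.30681136 154.11543279 100.        ]
red 6 18 [576.15165006 155.61796586   6.        ]
red 82 8 [588.72211269 155.31549964  82.        ]
```

View pics/g3.png

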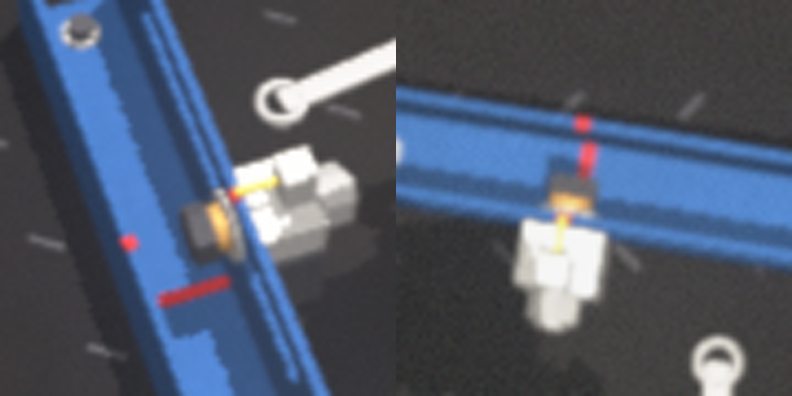

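The stop is released. Both views show the pointer in line with the red, at (255,188) to (233,195) on the left and (562,235) to (565,217) on the right. The offset is about 1 mm or less. Next, above the bolt head.

Request:
arm_command(
  motion=[
    {"x": -0.01,"y": 0,"z": 0,"ax": 0,"ay": 0,"az": 0,"gripper": 1},
    {"x": -0.035,"y": 0,"z": 0,"ax": 0,"ay": 0,"az": 0,"gripper": 1},
    {"x": -0.07,"y": 0.001,"z": 0,"ax": 0,"ay": 0,"az": 0,"gripper": 1},
    {"x": -0.11,"y": 0.001,"z": 0,"ax": 0,"ay": 0,"az": 0,"gripper": 1},
    {"x": -0.145,"y": 0.001,"z": 0,"ax": 0,"ay": 0,"az": 0,"gripper": 1},
    {"x": -0.17,"y": 0.001,"z": 0.01,"ax": 0,"ay": 0,"az": 0,"gripper": 1},
    {"x": -0.184,"y": 0.001,"z": 0.02,"ax": 0,"ay": 0,"az": 0,"gripper": 1},
    {"x": -0.184,"y": 0.001,"z": 0.03,"ax": 0,"ay": 0,"az": 0,"gripper": 1},
  ],
)

```text
t: 6.7
position: [569.5, 71.2, 157.1]
eef_rot: [0.075, 0.997, -0.0, -0.0]
ft_force: [-0.2, 0.2, -0.3]
width: 85.4
grasp_force: 0.0
```

Request:
arm_command(
  motion=[
    {"x": 0,"y": 0,"z": 0,"ax": 0,"ay": 0,"az": 0,"gripper": 1},
    {"x": 0,"y": 0,"z": 0,"ax": 0,"ay": 0,"az": 0,"gripper": 1},
    {"x": 0,"y": 0,"z": 0,"ax": 0,"ay": 0,"az": 0,"gripper": 1},
    {"x": 0,"y": 0,"z": 0,"ax": 0,"ay": 0,"az": 0,"gripper": 1},
    {"x": 0,"y": 0,"z": 0,"ax": 0,"ay": 0,"az": 0,"gripper": 1},
    {"x": 0,"y": 0,"z": 0,"ax": 0,"ay": 0,"az": 0,"gripper": 1},
    {"x": 0,"y": 0,"z": 0,"ax": 0,"ay": 0,"az": 0,"gripper": 1},
    {"x": 0,"y": 0,"z": 0,"ax": 0,"ay": 0,"az": 0,"gripper": 1},
  ],
)

```text
t: 7.5
position: [566.7, 72.3, 159.1]
eef_rot: [0.074, 0.997, 0.0, 0.0]
ft_force: [0.4, -0.4, 0.3]
width: 85.3
grasp_force: 0.0
```

```bash
python3 -c "
from h import *
go(world([551,155.2,72]))"
```

```text
at 7.5 [566.7  72.3 159.1] rail [549.9 155.1 159.1] shift [-0.0011  0.0001  0.0871] turn [0.0001 0.0002 0.0003]
```

Request:
arm_command(
  motion=[
    {"x": -0.001,"y": 0,"z": 0.008,"ax": 0,"ay": 0,"az": 0,"gripper": 1},
    {"x": -0.001,"y": 0,"z": 0.02,"ax": 0,"ay": 0,"az": 0,"gripper": 1},
    {"x": -0.001,"y": 0,"z": 0.03,"ax": 0,"ay": 0,"az": 0,"gripper": 1},
    {"x": -0.001,"y": 0,"z": 0.038,"ax": 0,"ay": 0,"az": 0,"gripper": 1},
    {"x": -0.001,"y": 0,"z": 0.044,"ax": 0,"ay": 0,"az": 0,"gripper": 1},
    {"x": -0.001,"y": 0,"z": 0.048,"ax": 0,"ay": 0,"az": 0,"gripper": 1},
    {"x": -0.001,"y": 0,"z": 0.05,"ax": 0,"ay": 0,"az": 0,"gripper": 1},
    {"x": -0.001,"y": 0,"z": 0.05,"ax": 0,"ay": 0,"az": 0,"gripper": 1},
  ],
)

```text
t: 8.3
position: [567.8, 72.2, 108.9]
eef_rot: [0.074, 0.997, 0.0, -0.0]
ft_force: [-0.2, -0.2, -0.6]
width: 85.6
grasp_force: 0.0
```

Request:
arm_command(
  motion=[
    {"x": 0,"y": 0,"z": 0.004,"ax": 0,"ay": 0,"az": 0,"gripper": 1},
    {"x": 0,"y": 0,"z": 0.01,"ax": 0,"ay": 0,"az": 0,"gripper": 1},
    {"x": 0,"y": 0,"z": 0.017,"ax": 0,"ay": 0,"az": 0,"gripper": 1},
    {"x": 0,"y": 0,"z": 0.024,"ax": 0,"ay": 0,"az": 0,"gripper": 1},
    {"x": 0,"y": 0,"z": 0.03,"ax": 0,"ay": 0,"az": 0,"gripper": 1},
    {"x": 0,"y": 0,"z": 0.034,"ax": 0,"ay": 0,"az": 0,"gripper": 1},
    {"x": 0,"y": 0,"z": 0.036,"ax": 0,"ay": 0,"az": 0,"gripper": 1},
    {"x": 0,"y": 0,"z": 0.036,"ax": 0,"ay": 0,"az": 0,"gripper": 1},
  ],
)

```text
t: 9.1
position: [567.6, 72.1, 72.6]
eef_rot: [0.074, 0.997, -0.0, -0.0]
ft_force: [-0.5, -1.0, 0.0]
width: 85.6
grasp_force: 0.0
```

```bash
python3 -c "
from h import *
s=snap('scene');go(world([551,155.2,72]));print(monitor.observe()['ft_force'])
C=s['image'][170:310,200:340,::-1];cv2.imwrite('pics/g4.png',cv2.resize(C,None,fx=4,fy=4,interpolation=cv2.INTER_CUBIC))"
```

```text
at 9.15 [567.8  72.2  73. ] rail [551.  155.1  73. ] shift [-0.      0.0001  0.001 ] turn [0.0001 0.0001 0.0003]
[-0.05930669  0.47991774  0.45728126]
```

View pics/g4.png

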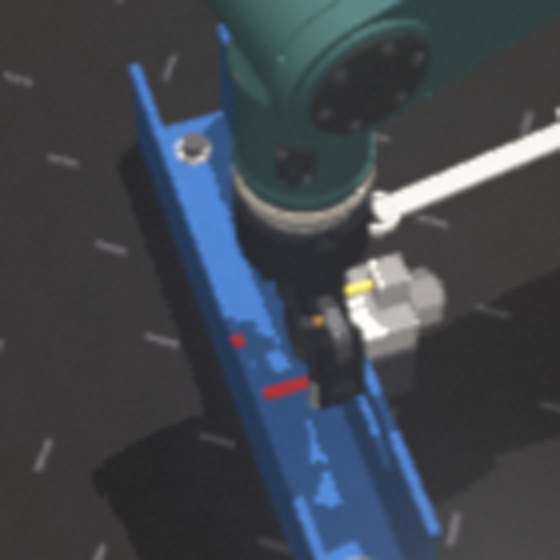

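The fingers straddle the bolt head in the channel: the finger is at (335,350) with the sleeve visible at (318,320), and there is no contact force. Closing at 45 N.

Request:
arm_command(
  motion=[
    {"x": 0,"y": 0,"z": 0,"ax": 0,"ay": 0,"az": 0,"gripper": 0.6},
    {"x": 0,"y": 0,"z": 0,"ax": 0,"ay": 0,"az": 0,"gripper": 0.45},
    {"x": 0,"y": 0,"z": 0,"ax": 0,"ay": 0,"az": 0,"gripper": 0.3},
    {"x": 0,"y": 0,"z": 0,"ax": 0,"ay": 0,"az": 0,"gripper": 0.1},
    {"x": 0,"y": 0,"z": 0,"ax": 0,"ay": 0,"az": 0,"gripper": 0},
    {"x": 0,"y": 0,"z": 0,"ax": 0,"ay": 0,"az": 0,"gripper": 0},
    {"x": 0,"y": 0,"z": 0,"ax": 0,"ay": 0,"az": 0,"gripper": 0},
    {"x": 0,"y": 0,"z": 0,"ax": 0,"ay": 0,"az": 0,"gripper": 0},
  ],
  grip_force=45,
)

```text
t: 9.95
position: [567.9, 71.9, 73.5]
eef_rot: [0.074, 0.997, -0.0, 0.0]
ft_force: [-2.6, -0.8, 4.7]
width: 29.9
grasp_force: 44.6
```

Request:
arm_command(
  motion=[
    {"x": 0,"y": 0,"z": 0,"ax": 0,"ay": 0,"az": 0,"gripper": 0},
    {"x": 0,"y": 0,"z": 0,"ax": 0,"ay": 0,"az": 0,"gripper": 0},
    {"x": 0,"y": 0,"z": 0,"ax": 0,"ay": 0,"az": 0,"gripper": 0},
    {"x": 0,"y": 0,"z": 0,"ax": 0,"ay": 0,"az": 0,"gripper": 0},
    {"x": 0,"y": 0,"z": 0,"ax": 0,"ay": 0,"az": 0,"gripper": 0},
    {"x": 0,"y": 0,"z": 0,"ax": 0,"ay": 0,"az": 0,"gripper": 0},
    {"x": 0,"y": 0,"z": 0,"ax": 0,"ay": 0,"az": 0,"gripper": 0},
    {"x": 0,"y": 0,"z": 0,"ax": 0,"ay": 0,"az": 0,"gripper": 0},
  ],
)

```text
t: 10.75
position: [567.9, 71.9, 73.5]
eef_rot: [0.074, 0.997, -0.0, 0.0]
ft_force: [-2.8, -2.2, 5.2]
width: 29.6
grasp_force: 44.6
```

```bash
python3 -c "
from h import *
s=snap('scene');t=snap('top');go(world([551,155.2,72]));o=monitor.observe();print(o['ft_force'],o['width'],o['grasp_force'])
a=cv2.resize(s['image'][200:290,230:320,::-1],None,fx=4.4,fy=4.4,interpolation=cv2.INTER_CUBIC)
b=cv2.resize(t['image'][155:245,220:310,::-1],None,fx=4.4,fy=4.4,interpolation=cv2.INTER_CUBIC)
cv2.imwrite('pics/g5.png',np.hstack([a,b]))
for s in(s,t):
  im=s['image'].astype(float);C=cloud(s);r=np.stack([C[...,:2]@EX,C[...,:2]@EY,C[...,2]],-1)
  b=(abs(r[...,0]-514)<12)&(abs(r[...,1]-155)<15)&(r[...,2]>92)
  ye=np.clip(np.minimum(im[...,0],im[...,1])-im[...,2],0,None);k=b&(ye>30);vv,uu=np.where(k)
  if len(uu):P=rail(pts(s,np.c_[uu,vv],plane=104));print('yel',len(P),np.average(P,0,ye[k]))
  t_=(r[...,2]>107)&(r[...,2]<122)&(abs(r[...,0]-495)<14)&(abs(r[...,1]-155)<25);print('tab',r[t_].mean(0),t_.sum())
"
```

```text
at 10.85 [567.9  72.   73.6] rail [551.1 154.9  73.6] shift [0.0001 0.0003 0.0016] turn [-0.0003  0.0005  0.0002]
[-1.80837769 -1.64256177  5.29964113] 29.52204490766242 44.63895684108138
yel 17 [514.95743605 155.00672099 104.        ]
tab [495.75218918 157.50600077 113.9767677 ] 76
yel 10 [513.23239078 156.51327422 104.        ]
tab [495.04748949 156.92325287 111.93372207] 56
```

View pics/g5.png

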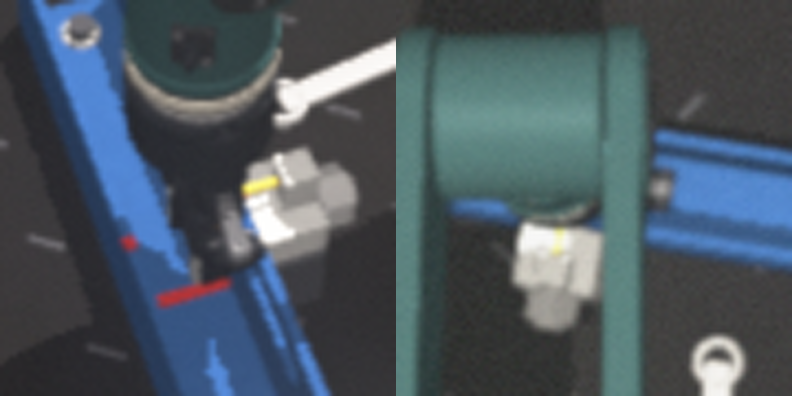

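The bolt head is held: the opening of 29.6 mm matches 30 mm across flats, at 44.6 N. The pointer at (260,185) in the left view has stayed within about 1 mm of where it was. Handing in.

```bash
python3 -c "
from h import *
print(job_done())"
```

```text
the job is handed in; nothing more can be done
None
```

The job is handed in: the stop was released with its pointer about 1 mm from the middle of the red mark (limit 4.5 mm), and the gripper is holding the bolt head across its flats at about 45 N; `job_done()` gave no verdict, and nothing the arm did touched the spanner, bin, can or driver as far as I could see.

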